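# Shim the rocking photometer

### The arm

A 6-joint arm with a two-finger parallel gripper is mounted at the origin on the work surface. World frame = base frame: x ahead of the robot, y to its left, z up, the work surface at z = 0. Lengths are in m, angles in rad, forces in N, time in s.
With the tool pointing down it reaches from about 0.4 to 0.825 m from the base axis. Payload 7 kg.
Tool frame: the origin (TCP) lies at the very end of the fingers, on their centre line; the grasp point (between the pads) lies behind it (robot.grip_depth is the z of the grasp point in the tool frame, in m); z points along the fingers, y is the line along which they close (so a half turn about z gives the same grasp; the last joint's range is limited). The gripper opens to 88 mm and grips with 3 to 60 N. Pads are 19 mm wide; open, the fingers measure 130 mm over their backs; the gripper's body (78 mm by 193 mm) begins 47 mm behind the grasp point.
Start: joints at [1.54, 0.359, 0.012, 0, -1.224, -0.288], TCP at [0.212, 0.641, 0.227] pointing down, gripper open.
Joint ranges: [-3.07, 3.07], [-1.43, 2.12], [-1.02, 1.25], [-3.03, 1.67], [-3.05, -0], [-3.03, 3.03]. Speed limits (rad/s): [2.39, 2.39, 3.01, 3.14, 3.14, 3.14].

### API

Orientations are given as a unit quaternion [w, x, y, z].
In Python, from workcell import robot gives the robot as it stands.
- The arm moves only by the shell command python3 -m jog 'ROWS' [FORCE]. ROWS is JSON, a list that holds one entry, the list of rows, each a list of 5 numbers: the shift along the tool's x, y, z in mm, then the turn about the tool's z in degrees, then the gripper command: -1 is shut, 1 is fully open, values between are in proportion. A call has 1 to 8 rows; each row shifts and turns the commanded pose from where the row before left it, along the tool's axes as they then stand; what a row does not reach is not made up. A row lasts 1/8 s, in which the tool goes at most 62.5 mm and 10.7 degrees, less where a joint would pass 70% of its speed; a pose out of reach is approached as far as the arm can. A call is refused whole if a number of a shift passes 62.5 or a number of a turn 10.7, either way. A call with a gripper value outside its range is refused whole. The fingers move at their own pace and stop on an object; FORCE is the grip in N (left out, the last holds). Time passes only in rows, so rows that do not move let the fingers close. It gives the time, the measured TCP pose, the force, the opening and the grip force at its end, in the units of the state.
- robot.read_state(): the state, without advancing time (a new reading comes with each control period).
- robot.grab_frame(name): name is "scene" or "side" or "wrist"; returns a dict with "color" (384x512x3 uint8, red, green, blue), "depth" (384x512 float32, m along the optical axis (not along the pixel's ray), 0 where there is no reading), "fx", "fy", "cx", "cy" (pixels), "extrinsics" (4x4, takes a point from camera to world coordinates); the wrist camera has in their place "tool_from_camera" (4x4, takes a point from camera to tool coordinates, whose origin is the TCP and whose axes are the flange's). Camera axes: x right, y up, looking along -z (the intrinsics and any distortion apply to the point x, -y, -z); pixel columns grow to the right and rows downward; lengths in m; the calibration is good to about 2 mm. A picture is of the moment at which its call begins: read the wrist's pose just before it.
- robot.close_job(): hands the job in; it is judged then, once.
Trained networks look in a picture, given as the dict that the camera call returned (one of the last four; its "shot" number tells which), for a name from the list of things; names that differ only in an ending like _2 or _b are one class to them, and where a whole thing is asked for, a point or a joint stands for the part that bears it (a point fixed in the world has none). Each returns a list of dicts, best first, with "conf" (0 to 1); they miss things now and then, are a little off and sometimes report something else, mostly with a low value. They report only what shows in the picture. A call takes as long as a camera call. They do not tell look-alikes from the thing itself.
- robot.recognise(picture, label): "position" ([x, y, z] in m, in the coordinates of the camera as it stood for that picture, good to about 4 mm: the middle of the surface that is visible of it).
- robot.outline_of(picture, label): "mask" (384x512 bool, what is visible of it).
- robot.pinpoint(picture, label): "position" ([x, y, z] in m, in the coordinates of the camera as it stood for that picture, good to about 4 mm: a listed point, or the origin of a listed thing).
The state is a dict: "t": time; "joint_positions": joint angles; "qvel": joint speeds; "effort": joint torques, N m; "tool_pos": TCP position; "tcp_rot": TCP orientation; "ft_force": force on the tool from outside, world axes, zero at the start; "torque": the same for the moment, N m; "finger_gap": opening from 0.0 (shut) to 1.0 (fully open); "finger_force": force on a finger pad.
Only numpy, scipy, OpenCV 4.12 (cv2) and the standard library are available. Lean on these libraries where they do the work, as an engineer would, in place of code of your own. Each camera call takes 0.05 s, during which the arm holds its last target. There are 200 camera calls.

### The job

The bench photometer rocks because the foot at its front left corner has lost its rubber pad: without picking anything up, push the wooden wedge, thin end first, under that bare foot until it is snug and all four feet bear, so that the rocking stops. Then press down firmly (about a kilogram's weight, for half a second) on the deck at that corner to check that it stays firm, and take the hand away. Do not shove the photometer out of its place or lift it off its other feet, and leave the things around it alone.

Things in the scene. Friction and masses are not known exactly. Their poses are not given: they have to be found in the camera images.
- meter: Bench photometer, about 2.3 kg, loose, grey base and purple hood. Origin on the bench under the centre of its footprint, x to its front (low keypad deck), y to its left, z up. 180 mm (x) by 210 mm (y), underside 15 mm above the bench. Flat deck (x +34 to +90 mm) 40 mm above the bench; hood behind it (x -86 to +34 mm) up to 101 mm. Level on three rubber feet: pressed over the bare foot, it rocks.
- bare_foot: The bare foot: a domed black plastic peg, 14 mm diameter, under the front left corner, 68 mm forward and 83 mm left of the photometer's centre, so 22 mm in from its left side wall and its front. Origin at the lowest point of the dome. Unshimmed, it hangs about 5.5 mm above the bench.
- foot_front_right: Rubber foot, 20 mm diameter, under the front right corner (+68, -83 mm from the photometer's centre). Origin at the centre of its sole. Each rubber foot yields about 1 mm for 8 N. A wedge driven much too far (over 55 mm past the bare foot) takes the load off this foot and the rear left one, and shoves the photometer along.
- foot_rear_left: Rubber foot like the front right one, under the rear left corner (-68, +83 mm from the photometer's centre). Origin at the centre of its sole.
- foot_rear_right: Rubber foot like the others, under the rear right corner (-68, -83 mm), diagonally across from the bare foot. Origin at the centre of its sole.
- check_corner (a point): Point on the flat deck straight above the bare foot, 40 mm above the bench, 22 mm in from the left and front edges: where to press for the check.
- wedge: Loose plain wooden wedge, 60 g, 110 mm long, 46 mm wide, flat on the bench left of the photometer, thin end roughly towards the bare foot. Origin at the centre of its underside, x to the thin end, z up. 2.5 mm thick at the thin end (x +55 mm), 15.7 mm at the thick end (x -55 mm): top rises 1.2 mm per 10 mm. Touches the bare foot with about 25 mm past it; snug 8 to 20 mm farther.
- wedge_thick_end (a point): Middle of the lower edge of the wedge's thick end face (46 mm wide, 15.7 mm high), the face to push on. The push needed is below 1 N on the open bench and grows to 3 to 7 N when the wedge is snug.
- spatula_tub: Clear plastic tub, 82 mm across, full of black-handled spatulas, 170 mm high in all; leave alone. Origin at the centre of its underside.
- wash_bottle: White wash bottle with a red cap and a bent spout, 72 mm across, 220 mm high; leave alone. Origin at the centre of its underside.
- stopper: Black rubber stopper, 33 mm across, 28 mm high, in front of the photometer; leave alone. Origin at the centre of its underside.
There are look-alikes about, which are no part of the job. Several things have the shape of the wedge; the one meant has the colours described above.

How it is judged:
By the outcome, as a careful person would: the job done as asked, in the order asked, and still so for the second after the job is handed in, with the robot touching nothing.
It also fails if it takes over 64 s, if anything falls off the work surface, if the arm or the gripper's body presses on something with over 40 N, if the wrist force passes 120 N, or if a joint passes its speed limit or range.

## Working session

There is one attempt and no reset: what is moved stays moved. The work goes in short steps, Python scripts to look and compute and a shell command to move; the robot and the scene stay as the last step left them, time stands still between calls to the robot, and variables do not carry over. Pictures are saved under pics/ and viewed, at most 10 in all, crops included, and the job is handed in when it is done.

```bash
mkdir -p pics; ls
cat > h.py <<'E'
import numpy as np, cv2
from workcell import robot
from scipy.spatial.transform import Rotation as R
def T(f,s=None):
    if "extrinsics" in f: return np.array(f["extrinsics"])
    M=np.eye(4); q=s["tcp_rot"]; M[:3,:3]=R.from_quat([q[1],q[2],q[3],q[0]]).as_matrix(); M[:3,3]=s["tool_pos"]
    return M@np.array(f["tool_from_camera"])
def w(M,p): return M[:3,:3]@np.array(p)+M[:3,3]
def grab(n):
    s=robot.read_state(); f=robot.grab_frame(n); return f,T(f,s)
def cloud(f,M):
    d=f["depth"]; v,u=np.mgrid[:384,:512]
    P=np.stack([(u-f["cx"])/f["fx"]*d,-(v-f["cy"])/f["fy"]*d,-d],-1)
    return P@M[:3,:3].T+M[:3,3]
def save(f,n): cv2.imwrite("pics/"+n,f["color"][:,:,::-1])
E
python3 - <<'E'
from h import *
print(robot.read_state()["tcp_rot"],robot.grip_depth)
for n in("scene","side"):
    f,M=grab(n); save(f,n+".png"); print(n,M[:3,3].round(2),[k for k in f])
    for l in("meter","bare_foot","check_corner","foot_front_right","foot_rear_left","wedge","wedge_thick_end","spatula_tub","wash_bottle","stopper"):
        print(l,[(w(M,r["position"]).round(3).tolist(),round(r["conf"],2)) for r in robot.pinpoint(f,l)][:4])
E
python3 -c "
import cv2,numpy as np
cv2.imwrite('pics/both.png',cv2.resize(np.hstack([cv2.imread('pics/scene.png'),cv2.imread('pics/side.png')]),(800,300)))"
```

```text
pics
[ 8.45842093e-04  9.87314474e-01 -1.58774711e-01 -7.24612539e-05] -0.0188
scene [ 1.47 -0.75  0.8 ] ['color', 'depth', 'fx', 'fy', 'cx', 'cy', 'extrinsics', 'shot']
meter [([0.533, -0.123, 0.004], 0.66)]
bare_foot []
check_corner [([0.606, -0.04, 0.039], 0.77), ([0.589, 0.073, -0.004], 0.75)]
foot_front_right []
foot_rear_left [([0.61, -0.43, -0.0], 0.16)]
wedge [([0.713, 0.105, -0.001], 0.87), ([0.589, 0.072, -0.006], 0.76), ([0.464, 0.079, 0.001], 0.74), ([0.584, 0.277, 0.001], 0.54)]
wedge_thick_end [([0.576, 0.126, 0.003], 0.88), ([0.533, 0.269, -0.001], 0.7), ([0.74, -0.105, -0.0], 0.6), ([0.411, 0.083, -0.001], 0.54)]
spatula_tub [([0.611, -0.426, 0.0], 0.93)]
wash_bottle [([0.629, 0.448, 0.003], 0.71), ([0.589, 0.073, -0.004], 0.35)]
stopper [([0.74, -0.105, -0.002], 0.65)]
side [-0.03 -1.04  0.88] ['color', 'depth', 'fx', 'fy', 'cx', 'cy', 'extrinsics', 'shot']
meter [([0.536, -0.119, -0.002], 0.86)]
bare_foot []
check_corner [([0.601, -0.037, 0.039], 0.66)]
foot_front_right []
foot_rear_left []
wedge [([0.463, 0.083, 0.005], 0.82), ([0.613, -0.43, 0.001], 0.73), ([0.585, 0.072, -0.001], 0.58), ([0.583, 0.275, -0.0], 0.55)]
wedge_thick_end [([0.533, 0.274, 0.002], 0.57), ([0.575, 0.124, 0.003], 0.53), ([0.727, 0.049, 0.0], 0.53)]
spatula_tub [([0.612, -0.434, -0.001], 0.56)]
wash_bottle [([0.626, 0.442, 0.005], 0.58)]
stopper [([0.737, -0.109, 0.002], 0.59)]
```

View pics/scene.png

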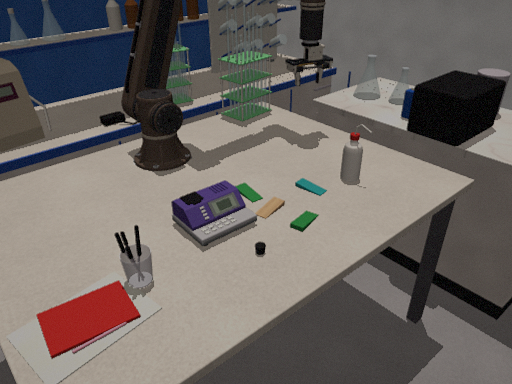

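View pics/side.png

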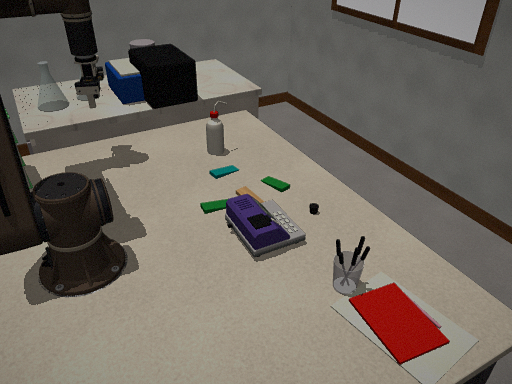

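The scene view shows one wooden tan wedge at (271,207), with look-alikes: green at (248,192), green at (305,221) and teal at (310,187). The meter is at about (0.535,-0.121) with yaw near 0. The wash bottle at (352,160) stays clear of my path. I choose the tan wedge at about (0.587,0.072), moving closer for a wrist crop.

```bash
python3 -m jog '[[[50,31,0,0,-1],[50,31,0,0,-1],[50,31,0,0,-1],[50,31,0,0,-1],[50,31,0,0,-1],[50,31,0,0,-1],[50,31,0,0,-1],[50,31,0,0,-1]]]'
python3 -m jog '[[[40,28,0,0,-1],[40,28,0,0,-1],[0,0,0,10,-1],[0,0,0,10,-1],[0,0,0,10,-1],[0,0,0,10,-1],[0,0,0,10,-1],[0,0,0,10,-1]]]'
cat > look.py <<'E'
from h import *
import sys
f,M=grab("wrist"); print("cam",M[:3,3].round(3), "fwd",(-M[:3,2]).round(2)); save(f,sys.argv[1])
for l in("wedge","wedge_thick_end","check_corner","meter","bare_foot"):
    print(l,[(w(M,r["position"]).round(3).tolist(),round(r["conf"],2)) for r in robot.pinpoint(f,l)][:4])
P=cloud(f,M); c=cv2.cvtColor(f["color"],cv2.COLOR_RGB2HSV)
ok=f["depth"]>0
def rect(name,m):
    p=P[m&ok]
    if len(p)<50: print(name,len(p)); return
    r=cv2.minAreaRect((p[:,:2]*1000).astype(np.float32)); print(name,len(p),"z",np.percentile(p[:,2],[2,50,98]).round(3),np.round(r[0],1),np.round(r[1],1),round(r[2],1)); print(cv2.boxPoints(r).round(0).tolist())
near=(abs(P[...,0]-.59)<.07)&(P[...,1]>-.05)&(P[...,1]<.15)&(P[...,2]<.03)
wood=(c[...,0]>8)&(c[...,0]<22)&(c[...,1]>100)&near
wood=cv2.morphologyEx(wood.astype(np.uint8),cv2.MORPH_OPEN,np.ones((5,5)))>0
rect("wood",wood)
deck=(abs(P[...,2]-.04)<.006)&(P[...,0]<.7)&(P[...,0]>.4)&(P[...,1]<.02)&(P[...,1]>-.25)
rect("deck",deck)
E
python3 look.py w1.png
```

```text
t: 2.1
tool_pos: [0.5147, 0.2786, 0.227]
tcp_rot: [-0.0, 0.987, -0.159, 0.0]
ft_force: [1.1, 0.5, -0.2]
finger_gap: 0.154
finger_force: 0.0
t: 3.1
tool_pos: [0.5721, 0.2018, 0.2266]
tcp_rot: [-0.0, 0.774, -0.633, 0.0]
ft_force: [1.2, 1.0, 0.5]
finger_gap: 0.006
finger_force: 0.0
cam [0.588 0.121 0.386] fwd [-0.06  0.29 -0.95]
wedge [([0.714, 0.106, -0.002], 0.82), ([0.464, 0.08, 0.001], 0.76), ([0.585, 0.276, 0.002], 0.75), ([0.588, 0.068, -0.0], 0.65)]
wedge_thick_end [([0.41, 0.084, 0.001], 0.91), ([0.726, 0.053, 0.001], 0.71), ([0.579, 0.127, 0.002], 0.66), ([0.528, 0.268, -0.001], 0.64)]
check_corner []
meter []
bare_foot []
wood 0
deck 1
```

View pics/w1.png

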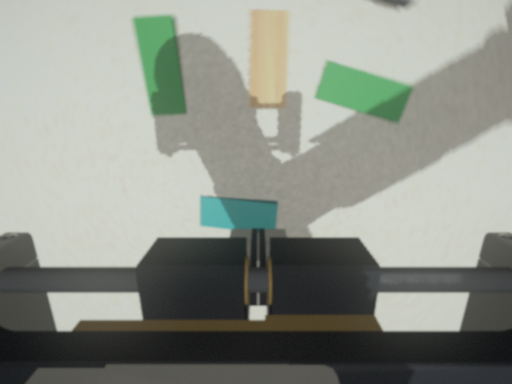

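The wrist view shows the tan wedge at (268,58), straight ahead of the fingers, with greens at (160,65) and (365,92) and teal at (238,212). The choice is confirmed. I'm moving on to see the meter corner too.

```bash
python3 -m jog '[[[50,0,0,0,-1],[50,0,0,0,-1],[0,0,0,0,-1],[0,0,0,0,-1]]]'
sed -i 's/(c\[...,1\]>100)/(c[...,1]>65)\&(c[...,2]>90)/' look.py
python3 look.py w2.png
```

```text
t: 3.9
tool_pos: [0.5925, 0.1038, 0.2266]
tcp_rot: [-0.0, 0.776, -0.631, -0.0]
ft_force: [-1.1, 0.1, 0.1]
finger_gap: 0.007
finger_force: 0.0
cam [0.609 0.023 0.386] fwd [-0.06  0.29 -0.95]
wedge [([0.715, 0.105, -0.002], 0.97), ([0.462, 0.076, 0.001], 0.77), ([0.591, 0.068, 0.001], 0.6)]
wedge_thick_end [([0.413, 0.083, 0.003], 0.96), ([0.725, 0.056, 0.002], 0.77), ([0.575, 0.128, -0.003], 0.67)]
check_corner [([0.602, -0.041, 0.037], 0.92), ([0.594, 0.07, -0.003], 0.19)]
meter []
bare_foot []
wood 1638 z [0.003 0.01  0.017] [587.7  70. ] [ 43.1 106.1] 10.2
[[557.0, 118.0], [576.0, 14.0], [618.0, 22.0], [599.0, 126.0]]
deck 4166 z [0.036 0.04  0.042] [536.8 -53.8] [ 73.7 178.2] 88.3
[[447.0, -88.0], [625.0, -93.0], [627.0, -20.0], [449.0, -14.0]]
```

View pics/w2.png

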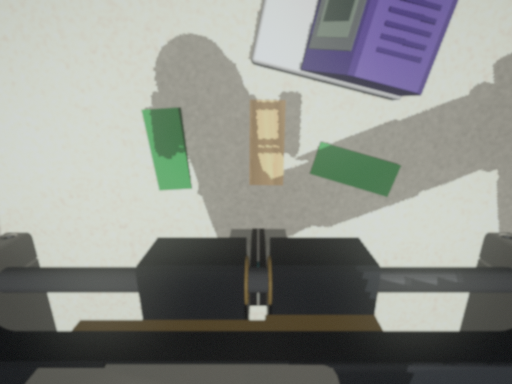

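```bash
python3 -m jog '[[[0,0,0,1.6,-1],[-51,10.5,0,0,-1],[0,0,50,0,-1],[0,0,50,0,-1],[0,0,50,0,-1],[0,0,40,0,-1],[0,0,30,0,-1],[0,0,0,0,-1]]]'; python3 -m jog '[[[0,0,0,0,-1],[5,0,0,0,-1],[5,0,0,0,-1],[0,0,0,0,-1]]]'
python3 - <<'E'
from h import *
s=robot.read_state(); print(s["tool_pos"],s["tcp_rot"],s["ft_force"])
f,M=grab("scene"); cv2.imwrite("pics/s2.png",cv2.resize(f["color"][140:260,190:350,::-1],None,fx=4,fy=4,interpolation=cv2.INTER_CUBIC))
E
```

```text
t: 5.2
tool_pos: [0.5716, 0.1515, 0.0044]
tcp_rot: [0.002, 0.767, -0.642, -0.001]
ft_force: [-0.3, -0.1, 1.0]
finger_gap: 0.005
finger_force: 0.0
t: 5.7
tool_pos: [0.5752, 0.1421, 0.0073]
tcp_rot: [-0.001, 0.767, -0.642, 0.0]
ft_force: [-0.2, 0.2, 0.4]
finger_gap: 0.003
finger_force: 0.0
[0.57522937 0.14208132 0.00728245] [-5.40845088e-04  7.66554506e-01 -6.42179000e-01  1.68312649e-04] [-0.2434407   0.17874867  0.40841161]
```

View pics/s2.png

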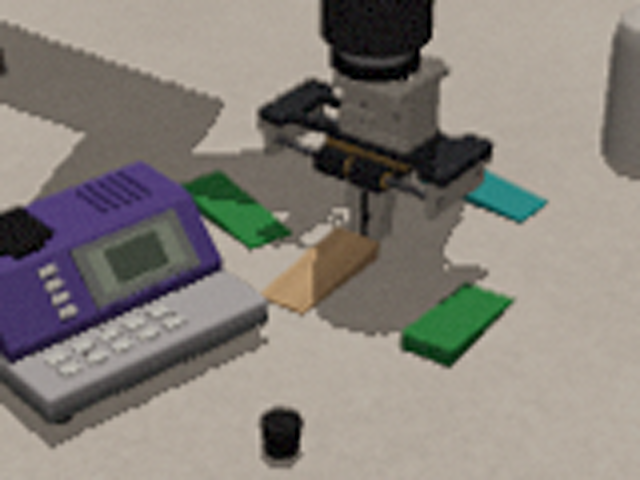

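Fingers stand just behind the wedge's thick end (about (370,240)), aligned. I'll spread them a little for a stable two-point push and push.

```bash
python3 -m jog '[[[0,0,0,0,-0.55],[0,0,0,0,-0.55],[5,0,0,0,-0.55],[5,0,0,0,-0.55],[5,0,0,0,-0.55],[5,0,0,0,-0.55],[5,0,0,0,-0.55],[0,0,0,0,-0.55]]]'; python3 -m jog '[[[6,0,0,0,-0.55],[6,0,0,0,-0.55],[6,0,0,0,-0.55],[6,0,0,0,-0.55],[6,0,0,0,-0.55],[0,0,0,0,-0.55]]]'; python3 look.py w3.png
python3 - <<'E'
from h import *
f,M=grab("scene"); cv2.imwrite("pics/s3.png",cv2.resize(f["color"][140:260,190:350,::-1],None,fx=4,fy=4,interpolation=cv2.INTER_CUBIC))
E
```

```text
t: 6.75
tool_pos: [0.5793, 0.1174, 0.0066]
tcp_rot: [0.0, 0.767, -0.642, -0.0]
ft_force: [-0.3, -0.5, -0.2]
finger_gap: 0.225
finger_force: 0.0
t: 7.5
tool_pos: [0.5846, 0.0877, 0.0065]
tcp_rot: [0.0, 0.767, -0.642, -0.0]
ft_force: [-0.5, 0.7, 0.3]
finger_gap: 0.225
finger_force: 0.0
cam [0.599 0.007 0.166] fwd [-0.05  0.29 -0.95]
wedge [([0.464, 0.075, 0.003], 0.79), ([0.597, 0.017, 0.003], 0.66), ([0.714, 0.108, -0.004], 0.6)]
wedge_thick_end [([0.585, 0.077, -0.002], 0.95), ([0.727, 0.055, 0.001], 0.95)]
check_corner []
meter []
bare_foot []
wood 12111 z [0.005 0.011 0.017] [594.8  26.3] [ 45.3 104.1] 10.2
[[563.0, 73.0], [582.0, -29.0], [626.0, -21.0], [608.0, 82.0]]
deck 9291 z [0.035 0.039 0.045] [558.6 -27. ] [ 19.9 135.9] 88.4
[[490.0, -35.0], [626.0, -39.0], [627.0, -19.0], [491.0, -15.0]]
```

View pics/w3.png

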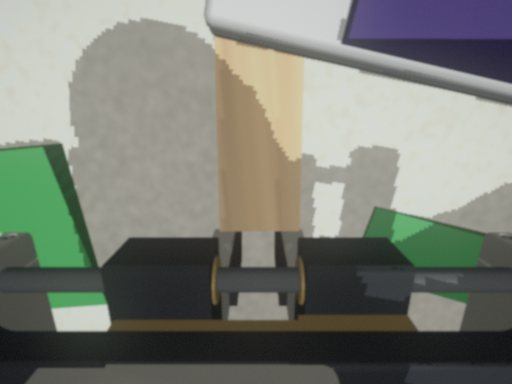

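The wedge (216–302, rows 40–230) goes straight in, its tip under the left wall. It is centred on the bare foot's line, and the thick end is 10 mm ahead of the TCP. Touch is expected in about 36 mm.

```bash
python3 -m jog '[[[6,0,0,0,-0.55],[6,0,0,0,-0.55],[6,0,0,0,-0.55],[6,0,0,0,-0.55],[6,0,0,0,-0.55],[0,0,0,0,-0.55]]]'; for i in 1; do :; done; python3 -m jog '[[[3,0,0,0,-0.55],[3,0,0,0,-0.55],[3,0,0,0,-0.55],[0,0,0,0,-0.55]]]';  python3 -m jog '[[[2,0,0,0,-0.55],[2,0,0,0,-0.55],[0,0,0,0,-0.55]]]'
```

```text
t: 8.6
tool_pos: [0.5898, 0.0582, 0.0065]
tcp_rot: [0.0, 0.767, -0.642, -0.0]
ft_force: [-0.3, 0.4, 0.0]
finger_gap: 0.228
finger_force: 0.0
t: 9.1
tool_pos: [0.5915, 0.0497, 0.0066]
tcp_rot: [0.0, 0.767, -0.642, 0.0]
ft_force: [0.5, 0.6, -0.5]
finger_gap: 0.218
finger_force: 0.1
t: 9.48
tool_pos: [0.5922, 0.0459, 0.0066]
tcp_rot: [-0.0, 0.767, -0.642, 0.0]
ft_force: [0.2, 1.9, -0.0]
finger_gap: 0.226
finger_force: 1.3
```

```bash
python3 -m jog '[[[2,0,0,0,-0.55],[2,0,0,0,-0.55],[0,0,0,0,-0.55],[0,0,0,0,-0.55]]]';  python3 -m jog '[[[2,0,0,0,-0.55],[0,0,0,0,-0.55],[0,0,0,0,-0.55]]]'
```

```text
t: 9.98
tool_pos: [0.5929, 0.0421, 0.0066]
tcp_rot: [-0.0, 0.767, -0.642, 0.0]
ft_force: [0.0, 4.3, -0.1]
finger_gap: 0.223
finger_force: 2.0
t: 10.35
tool_pos: [0.5933, 0.0402, 0.0066]
tcp_rot: [-0.0, 0.767, -0.642, 0.0]
ft_force: [0.0, 4.9, -0.7]
finger_gap: 0.225
finger_force: 2.5
```

```bash
python3 -m jog '[[[1.5,0,0,0,-0.55],[1,0,0,0,-0.55],[0,0,0,0,-0.55],[0,0,0,0,-0.55]]]'; python3 look.py w4.png
python3 - <<'E'
from h import *
f,M=grab("scene"); print([(w(M,r["position"]).round(3).tolist(),round(r["conf"],2)) for r in robot.pinpoint(f,"meter")])
E
```

```text
t: 10.85
tool_pos: [0.5939, 0.0381, 0.0066]
tcp_rot: [-0.0, 0.767, -0.642, 0.0]
ft_force: [0.3, 6.1, -0.2]
finger_gap: 0.225
finger_force: 3.4
cam [ 0.608 -0.043  0.166] fwd [-0.05  0.3  -0.95]
wedge [([0.465, 0.073, 0.003], 0.87), ([0.715, 0.109, -0.002], 0.74)]
wedge_thick_end [([0.594, 0.028, 0.0], 0.93), ([0.724, 0.058, 0.003], 0.58)]
check_corner [([0.604, -0.041, 0.04], 0.75)]
meter []
bare_foot []
wood 5703 z [0.011 0.014 0.017] [598.6   6.1] [45.2 48.8] 10.3
[[572.0, 26.0], [581.0, -22.0], [625.0, -14.0], [616.0, 34.0]]
deck 23032 z [0.039 0.041 0.043] [595.6 -47.3] [69.4 72.2] 9.9
[[555.0, -18.0], [568.0, -89.0], [636.0, -77.0], [624.0, -6.0]]
[([0.537, -0.126, 0.002], 0.64)]
```

```bash
python3 -m jog '[[[-20,0,0,0,-0.55],[-20,0,0,0,-0.55],[0,0,-40,0,-1],[0,0,-50,0,-1],[0,0,-50,0,-1],[0,0,0,-10,-1],[0,0,0,-10,-1],[0,0,0,-10,-1]]]'; python3 -m jog '[[[0,0,0,-10,-1],[0,0,0,-10,-1],[0,0,0,-10,-1],[0,0,0,-10,-1],[0,0,0,-10,-1],[9,59,0,0,-1],[9,59,0,0,-1],[0,0,0,0,-1]]]'
python3 - <<'E'
from h import *
s=robot.read_state(); q=s["tcp_rot"]; print(R.from_quat([q[1],q[2],q[3],q[0]]).as_matrix().round(3)); 
for n in("scene","side"):
    f,M=grab(n); print([(w(M,r["position"]).round(3).tolist(),round(r["conf"],2)) for r in robot.pinpoint(f,"check_corner")])
    save(f,n+"5.png")
cv2.imwrite("pics/s5.png",cv2.resize(cv2.imread("pics/scene5.png")[140:260,190:350],None,fx=4,fy=4,interpolation=cv2.INTER_CUBIC))
E
```

```text
t: 12.25
tool_pos: [0.5862, 0.0779, 0.1468]
tcp_rot: [0.0, 0.908, -0.419, 0.0]
ft_force: [0.3, -0.5, -0.1]
finger_gap: 0.005
finger_force: 0.0
t: 13.25
tool_pos: [0.6046, -0.0434, 0.1462]
tcp_rot: [0.0, 1.0, -0.001, -0.001]
ft_force: [-1.2, 0.0, -0.4]
finger_gap: 0.005
finger_force: 0.0
[[ 1.    -0.001 -0.001]
 [-0.001 -1.    -0.001]
 [-0.001  0.001 -1.   ]]
[([0.605, -0.038, 0.043], 0.78)]
[([0.601, -0.039, 0.038], 0.8), ([0.601, -0.023, -0.0], 0.28)]
```

View pics/s5.png

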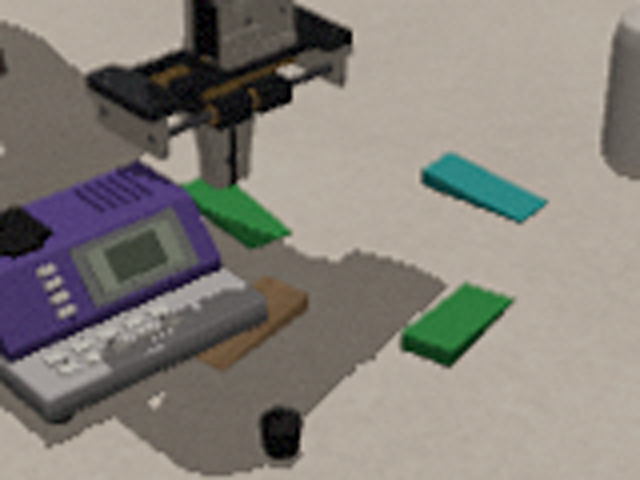

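The wedge sits under the front left corner (260,320) and the fingers are above the deck corner. Now pressing.

```bash
python3 -m jog '[[[2,-2.5,30,0,-1],[0,0,40,0,-1],[0,0,25,0,-1],[0,0,5,0,-1],[0,0,0,0,-1],[0,0,0,0,-1]]]'; python3 -m jog '[[[0,0,2,0,-1],[0,0,2,0,-1],[0,0,1,0,-1],[0,0,0,0,-1]]]'
```

```text
t: 14.2
tool_pos: [0.6078, -0.0379, 0.0479]
tcp_rot: [-0.0, 1.0, 0.002, 0.001]
ft_force: [0.6, 0.3, 0.4]
finger_gap: 0.003
finger_force: 0.0
t: 14.7
tool_pos: [0.6068, -0.0386, 0.0415]
tcp_rot: [0.0, 1.0, 0.001, -0.0]
ft_force: [-0.2, 0.5, 0.3]
finger_gap: 0.007
finger_force: 0.0
```

```bash
python3 -m jog '[[[0,0,1,0,-1],[0,0,0,0,-1],[0,0,0,0,-1]]]'; python3 -m jog '[[[0,0,0.5,0,-1],[0,0,0,0,-1]]]'
```

```text
t: 15.08
tool_pos: [0.607, -0.0385, 0.0406]
tcp_rot: [0.0, 1.0, 0.001, 0.0]
ft_force: [-0.6, -0.3, 0.9]
finger_gap: 0.006
finger_force: 0.2
t: 15.32
tool_pos: [0.607, -0.0385, 0.0404]
tcp_rot: [0.0, 1.0, 0.001, 0.0]
ft_force: [-1.0, -1.0, 4.4]
finger_gap: 0.002
finger_force: 2.3
```

```bash
python3 -m jog '[[[0,0,0.5,0,-1],[0,0,0,0,-1],[0,0,0,0,-1]]]'
```

```text
t: 15.7
tool_pos: [0.6071, -0.0385, 0.0403]
tcp_rot: [0.0, 1.0, 0.001, 0.0]
ft_force: [-2.8, -0.3, 8.3]
finger_gap: 0.006
finger_force: 4.1
```

```bash
python3 -m jog '[[[0,0,0.4,0,-1],[0,0,0,0,-1],[0,0,0,0,-1]]]'; python3 -m jog '[[[0,0,0,0,-1],[0,0,0,0,-1],[0,0,0,0,-1],[0,0,0,0,-1]]]'
```

```text
t: 16.08
tool_pos: [0.6071, -0.0385, 0.0403]
tcp_rot: [0.0, 1.0, 0.001, 0.0]
ft_force: [-2.5, 1.0, 10.8]
finger_gap: 0.003
finger_force: 5.4
t: 16.58
tool_pos: [0.6071, -0.0385, 0.0403]
tcp_rot: [0.0, 1.0, 0.001, 0.0]
ft_force: [-3.3, -0.0, 12.3]
finger_gap: 0.009
finger_force: 5.4
```

The corner stays firm, with no sinking between 8 and 12 N. I'm withdrawing and checking.

```bash
python3 -m jog '[[[0,0,0,0,-1],[0,0,-3,0,-1],[0,0,-20,0,-1],[0,0,-50,0,-1],[0,0,-50,0,-1],[0,-50,-30,0,-1],[0,-50,0,0,-1],[0,-50,0,0,-1]]]'; python3 -m jog '[[[0,0,0,0,-1],[0,0,0,0,-1],[0,0,0,0,-1]]]'
python3 - <<'E'
from h import *
for n in("scene","side"):
    f,M=grab(n); save(f,n+"6.png")
    for l in("meter","check_corner","wedge_thick_end"): print(l,[(w(M,r["position"]).round(3).tolist(),round(r["conf"],2)) for r in robot.pinpoint(f,l)][:3])
    P=cloud(f,M); m=(P[...,0]>.58)&(P[...,0]<.62)&(f["depth"]>0)
    for a,b in((-.06,-.03),(-.2,-.17)): print("deck z",np.median(P[...,2][m&(P[...,1]>a)&(P[...,1]<b)]).round(4))
cv2.imwrite("pics/s6.png",cv2.resize(cv2.imread("pics/scene6.png")[140:260,160:360],None,fx=4,fy=4,interpolation=cv2.INTER_CUBIC))
E
```

```text
t: 17.58
tool_pos: [0.6064, 0.113, 0.1926]
tcp_rot: [-0.0, 1.0, 0.001, 0.0]
ft_force: [0.2, 0.4, 0.9]
finger_gap: 0.0
finger_force: 0.0
t: 17.95
tool_pos: [0.6064, 0.1106, 0.192]
tcp_rot: [0.0, 1.0, 0.001, -0.0]
ft_force: [-0.1, -0.9, 0.1]
finger_gap: 0.007
finger_force: 0.0
meter [([0.605, -0.036, 0.041], 0.29)]
check_corner [([0.608, -0.036, 0.042], 0.75)]
wedge_thick_end [([0.533, 0.265, -0.002], 0.84), ([0.729, 0.055, 0.004], 0.78), ([0.407, 0.087, 0.001], 0.76)]
deck z 0.008
deck z 0.0398
meter [([0.531, -0.116, -0.001], 0.56)]
check_corner [([0.602, -0.039, 0.039], 0.88)]
wedge_thick_end [([0.531, 0.274, 0.0], 0.69), ([0.726, 0.051, 0.0], 0.62), ([0.411, 0.088, 0.002], 0.6)]
deck z 0.0422
deck z 0.0427
```

View pics/s6.png

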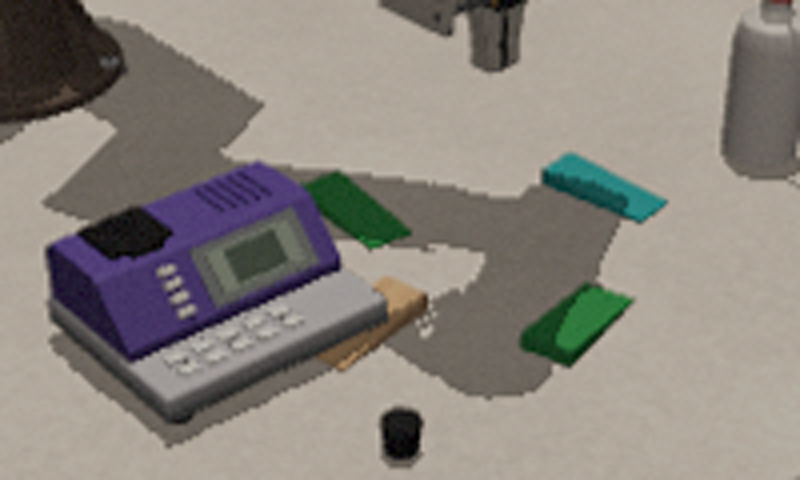

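The wedge is still under the corner (380,310), the meter is level and in place, nothing else has moved, and the hand is clear.

```bash
python3 -c "
from workcell import robot; print(robot.close_job())"
```

```text
the job is handed in; nothing more can be done
None
```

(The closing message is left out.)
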